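# Free the seized lock of the loading lift and load a pot

## Robot

A 6-joint arm with a two-finger parallel gripper is mounted at the origin on a cart in front of the work surface, level with it; the furniture and walls round the work are solid. World frame = base frame: x ahead of the robot, y to its left, z up, the work surface at z = 0. Lengths are in m, angles in rad, forces in N, time in s.
With the tool pointing down it reaches from about 0.3 to 0.775 m from the base axis. Payload 14.6 kg.
Tool frame: the origin (TCP) lies between the finger pads; the fingertips stand ctrl.finger_overhang ahead of it and the grasp point (between the pads) lies 8 mm behind it (ctrl.finger_overhang is the distance from the TCP to the fingertips, in m); z points along the fingers, y is the direction in which the jaws open and shut (so a half turn about z gives the same grasp; the last joint's range is limited). The gripper opens to 85 mm and grips with 20 to 120 N. Pads are 22 mm wide; open, the fingers measure 114 mm over their backs; the gripper's body (76 mm by 85 mm) begins 54 mm behind the grasp point. The pads swing forward as they close: fully open they stand 13 mm farther back than shut.
Start: joints at [1.127, 0.3, 1.521, -0, 1.321, -0.067], TCP at [0.202, 0.511, 0.242] pointing down, gripper open.
Joint ranges: [-3.03, 3.03], [-0.79, 2.21], [0.23, 2.52], [-1.04, 4.18], [0, 3.07], [-2.55, 2.55]. Speed limits (rad/s): [2.22, 2.22, 2.57, 3.14, 3.14, 3.14].

## Interface

Orientations are given as a unit quaternion [x, y, z, w].
In Python, from workcell import ctrl gives the robot as it stands.
- The arm moves only by the tool step_arm, never from a script. Its argument "motion" is a list that holds one entry, the list of rows, each a list of 7 numbers: the finger opening in mm, from 0 to 85.4, then the shift along the tool's x, y, z in mm, then the turn, a rotation vector about the tool's x, y, z in rad. In form: [[[hand, dx, dy, dz, wx, wy, wz], ...]]. A call has 1 to 12 rows; each row shifts and turns the commanded pose from where the row before left it, along the tool's axes as they then stand; what a row does not reach is not made up. A row lasts 1/8 s, in which the tool goes at most 62.5 mm and 10.7 degrees, less where a joint would pass 70% of its speed; a pose out of reach is approached as far as the arm can. A call with a gripper value outside its range is refused whole. The fingers move at their own pace and stop on an object; "squeeze" is the grip in N (left out, the last holds). Time passes only in rows, so rows that do not move let the fingers close. It gives the time, the measured TCP pose, the force and the opening at its end, in the units of the state.
- ctrl.state(): the state, without advancing time (a new reading comes with each control period).
- ctrl.capture(name): name is "side" or "top" or "wrist"; returns a dict with "frame" (480x640x3 uint8, blue, green, red), "depth" (480x640 float32, m along the optical axis (not along the pixel's ray), 0 where there is no reading), "mtx" (3x3 intrinsics, pixels), "k1" (the pictures are not rectified: a ray, as slopes to the right and down, at radius r is drawn at 1 + k1 r^2 times it, then the intrinsics apply), "world_from_camera" (4x4, takes a point from camera to world coordinates). Camera axes: x right, y down, z forward; pixel columns grow to the right and rows downward; lengths in m; the calibration is good to about 2 mm. A picture is of the moment at which its call begins.
- ctrl.close_job(): hands the job in, once; it reports no verdict.
The state is a dict: "clock": time; "qpos": joint angles; "joint_velocities": joint speeds; "tau": joint torques, N m; "position": TCP position; "tool_rot": TCP orientation; "ft_force": force on the tool from outside, world axes, zero at the start; "torque": the same for the moment, N m; "width": finger opening in m.
Only numpy, scipy, OpenCV 4.12 (cv2) and the standard library are available. Lean on these libraries where they do the work, as an engineer would, in place of code of your own. Each camera call takes 0.05 s, during which the arm holds its last target.

## Task

The loading lift is locked by a seized knob: break the knob loose with a firm twist and turn it anticlockwise (seen from above) right round to its stop. Stand the screw-cap pot upright in the middle of the lift's round plate and press it down, without slamming it, until the catch holds the plate down by itself; leave the beaker, carton and timer where they are.

Things in the scene. Friction and masses are not known exactly. Their poses are not given: they have to be found in the camera images.
- knob_grip (a point): middle of the black bar handle of the lock knob: bar 74 mm long (along this point's x), 16 mm wide (y), 32 mm high; the point lies on the turning axis (z, upright), 14 mm below the bar's top and 30 mm above the flat top of the white housing; the point turns with the knob. With the knob locked the bar lies along the lift's x. The bar clears the housing by 12 mm (a 34 mm hub is under it)
- lock_knob (a joint): angle of the knob, rad: 0 locked, grows anticlockwise seen from above, stop at 2.4 (fully open). Over the first 0.35 rad it is seized and needs a firm twist of up to about 0.5 N m; after that it stays loose (about 0.03 N m) and stays where it is left. Until about 1.9 rad it blocks the plate from sinking
- plate_top (a point): centre of the top face of the lift's round aluminium plate (88 mm across, 8 mm thick, dark rubber inlay); moves with the plate. Raised it is 75 mm above the bench. Its axes are the lift's: z up; the knob's axis lies 123 mm away along -y; the catch is under the plate's +y edge
- lift_plate (a joint): how far the sprung plate is pushed down, m: 0 raised, 0.027 bottom stop. The pot's weight alone sinks it less than 0.006. The catch starts to rub at 0.007, snaps in at about 0.0245 and then holds the plate at about 0.023 by itself; pushing it there with the pot on takes about 10 N, most of it half-way down, where it then gives suddenly
- pot_centre (a point): centre (half-way up) of the white screw-cap pot, 82 mm tall, body 52 mm across, ridged cap 42 mm across from 66 mm up; z is its upright axis; about 160 g, stands loose on the bench
- lift: the fixed loading lift: aluminium base plate 150 x 276 x 12 mm (x, y, z); origin at the centre of its underside on the bench. White lock housing (78 x 88 mm, top 60 mm up) round y = -80 mm, knob axis at y = -78 mm, plate axis at y = +45 mm, catch at y = +95 to +140 mm, lower than 47 mm
- beaker: bystander: clear glass beaker 63 mm across, 75 mm tall, empty; origin at the centre of its underside
- carton: bystander: small carton 56 x 80 x 60 mm; origin at the centre of its underside
- timer: bystander: flat bench timer 62 x 62 x 18 mm; origin at the centre of its underside
Mind the look-alikes: they are no part of the job. What is shaped like the part that bears pot_centre but red is not meant.

How it is judged:
By the outcome, as a careful person would: the job done as asked, in the order asked, and still so for the second after the job is handed in, with the robot touching nothing.
It also fails if it takes over 72 s, if anything falls off the work surface, if the arm or the gripper's body presses on something with over 40 N, if the wrist force passes 120 N, or if a joint passes its speed limit or range.

## Working session

There is one attempt and no reset: what is moved stays moved. The work goes in short steps, Python scripts to look and compute and a tool call to move; the robot and the scene stay as the last step left them, time stands still between calls to the robot, and variables do not carry over. Pictures are saved under pics/ and viewed, and the job is handed in when it is done.

Besides the shell and the picture viewer there is one more tool, called after "Request:" by a JSON object that holds its "op" and its "data". step_arm: Moves the arm, as the interface text tells. Its arguments: {"type":"object","properties":{"motion":{"type":"array"},"squeeze":{"type":"number"}},"required":["motion"]}

```bash
mkdir -p pics; ls; python3 - <<'E'
from workcell import ctrl
import cv2
print(ctrl.state(), ctrl.finger_overhang)
for n in ["side","top","wrist"]:
    c=ctrl.capture(n); cv2.imwrite(f"pics/{n}0.png",c["frame"]); print(n,c["mtx"],c["k1"],c["world_from_camera"])
    import numpy as np; np.savez(f"{n}0.npz",**c)
E
```

```text
pics
{'clock': 0.0, 'qpos': array([ 1.12740661e+00,  3.00479849e-01,  1.52163157e+00,  2.10438251e-05,
        1.32066840e+00, -6.66065183e-02]), 'joint_velocities': array([-1.21000322e-03,  1.71950721e-03, -1.69098058e-05, -9.36519538e-04,
        8.78664902e-05,  4.78236716e-04]), 'tau': array([ 1.16296123e-03, -5.43485606e+01, -3.61801422e+01, -2.57973431e-05,
        3.92151225e-03, -1.31311708e-04]), 'position': array([0.20226401, 0.51120842, 0.24169514]), 'tool_rot': array([ 1.87281725e-01,  9.82306064e-01, -5.71817649e-04, -1.59590831e-04]), 'ft_force': array([-0.11058202, -0.02080061,  0.64115012]), 'torque': array([-0.02395306, -0.00274975,  0.03937155]), 'width': 0.08561037559916722} 0.011
side [[536.12795411   0.         311.83382331]
 [  0.         536.12795411 238.49178865]
 [  0.           0.           1.        ]] 0.010688297673864594 [[ 9.99255816e-01  1.97289821e-02 -3.31448637e-02  5.31975608e-01]
 [ 3.85579030e-02 -4.87516671e-01  8.72261878e-01 -1.36014011e+00]
 [ 1.05016535e-03 -8.72890751e-01 -4.87914577e-01  7.99975417e-01]
 [ 0.00000000e+00  0.00000000e+00  0.00000000e+00  1.00000000e+00]]
top [[521.12057879   0.         316.8323199 ]
 [  0.         521.12057879 239.74568336]
 [  0.           0.           1.        ]] -0.12553574352758085 [[ 0.01117255 -0.99255198  0.12130849  0.2942745 ]
 [-0.99982453 -0.01291304 -0.01357098 -0.06905768]
 [ 0.01503636 -0.12113558 -0.99252208  1.49803545]
 [ 0.          0.          0.          1.        ]]
wrist [[411.34039332   0.         316.24580622]
 [  0.         411.34039332 242.0757844 ]
 [  0.           0.           1.        ]] -0.042074604616386964 [[ 0.36801217  0.88922953  0.27173127  0.13338712]
 [ 0.92982002 -0.35152778 -0.10891715  0.53908458]
 [-0.00133125  0.29274401 -0.95618992  0.37407714]
 [ 0.          0.          0.          1.        ]]
```

View pics/side0.png

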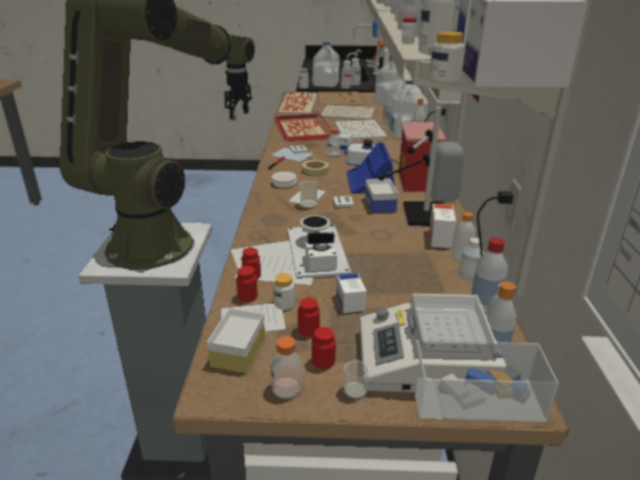

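View pics/top0.png

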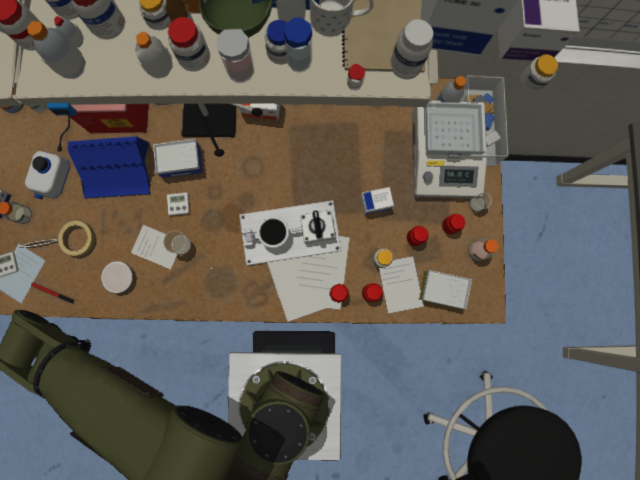

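View pics/wrist0.png

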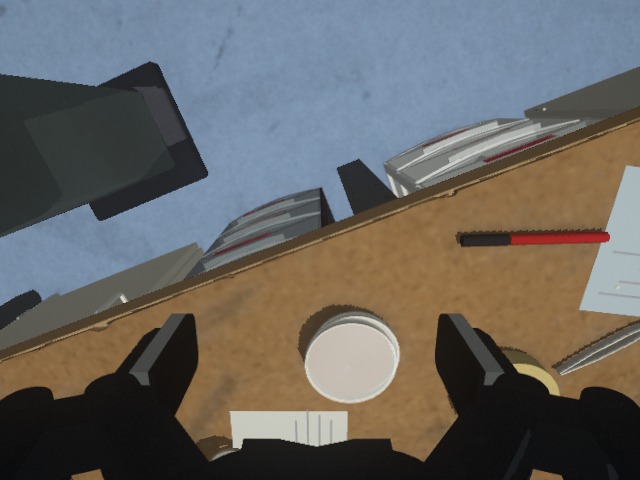

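```bash
cat > h.py <<'E'
import numpy as np, cv2
def ray(c,u,v):
    m=c["mtx"];k=float(c["k1"])
    x=(u-m[0,2])/m[0,0];y=(v-m[1,2])/m[1,1]
    a,b=x,y
    for _ in range(20):
        f=1+k*(a*a+b*b);a,b=x/f,y/f
    return np.array([a,b,1.])
def pt(c,u,v,d=None):
    if d is None: d=float(c["depth"][int(round(v)),int(round(u))])
    W=c["world_from_camera"];return (W@np.r_[ray(c,u,v)*d,1])[:3]
def onz(c,u,v,z):
    W=c["world_from_camera"];r=W[:3,:3]@ray(c,u,v);o=W[:3,3];return o+r*(z-o[2])/r[2]
def tri(l):
    A=np.zeros((3,3));b=np.zeros(3)
    for c,u,v in l:
        W=c["world_from_camera"];r=W[:3,:3]@ray(c,u,v);r/=np.linalg.norm(r);P=np.eye(3)-np.outer(r,r);A+=P;b+=P@W[:3,3]
    return np.linalg.solve(A,b)
def proj(c,p):
    W=c["world_from_camera"];q=W[:3,:3].T@(np.asarray(p)-W[:3,3]);a,b=q[:2]/q[2];f=1+float(c["k1"])*(a*a+b*b)
    return c["mtx"][0,0]*a*f+c["mtx"][0,2],c["mtx"][1,1]*b*f+c["mtx"][1,2]
def save(n,img,x0,y0,x1,y1,s):
    cv2.imwrite(n,cv2.resize(img[y0:y1,x0:x1],None,fx=s,fy=s,interpolation=cv2.INTER_CUBIC))
def load(n): return dict(np.load(n))
E
python3 - <<'E'
from h import *
c=load("top0.npz"); s=load("side0.npz")
for n,u,v in [("pot",384,258),("plate",272,233),("knob",318,226),("beaker",177,243),("carton",378,200),("red1",418,235),("red2",373,292),("red3",340,293),("timer",178,204),("bench",300,150),("shelf",300,80)]:
    print(n,pt(c,u,v).round(4))
save("pics/topz.png",c["frame"],230,180,470,310,3.3)
save("pics/sidez.png",s["frame"],220,200,380,320,5)
E
```

```text
pot [ 0.4195 -0.2731  0.0806]
plate [0.485 0.035 0.077]
knob [ 0.5021 -0.0909  0.1041]
beaker [0.462  0.3159 0.0049]
carton [ 0.5852 -0.2599  0.0597]
red1 [ 0.484  -0.3674  0.0837]
red2 [ 0.3264 -0.2427  0.0815]
red3 [ 0.3228 -0.1529  0.0809]
timer [0.5755 0.3163 0.0122]
bench [ 0.746  -0.0365 -0.0029]
shelf [ 0.6979 -0.0473  0.5991]
```

View pics/topz.png

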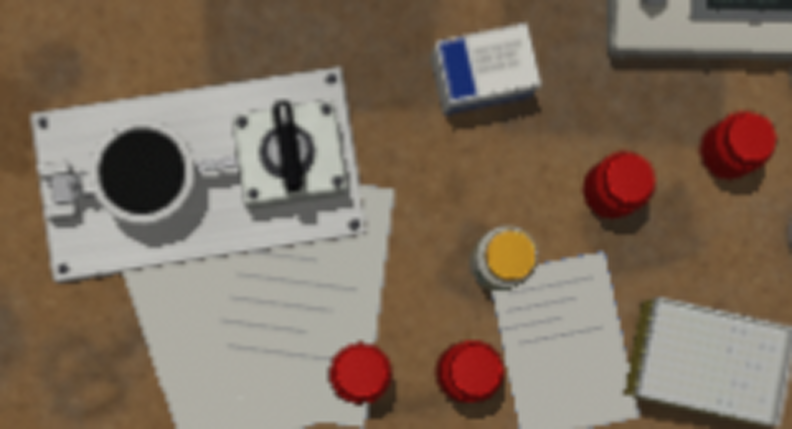

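View pics/sidez.png

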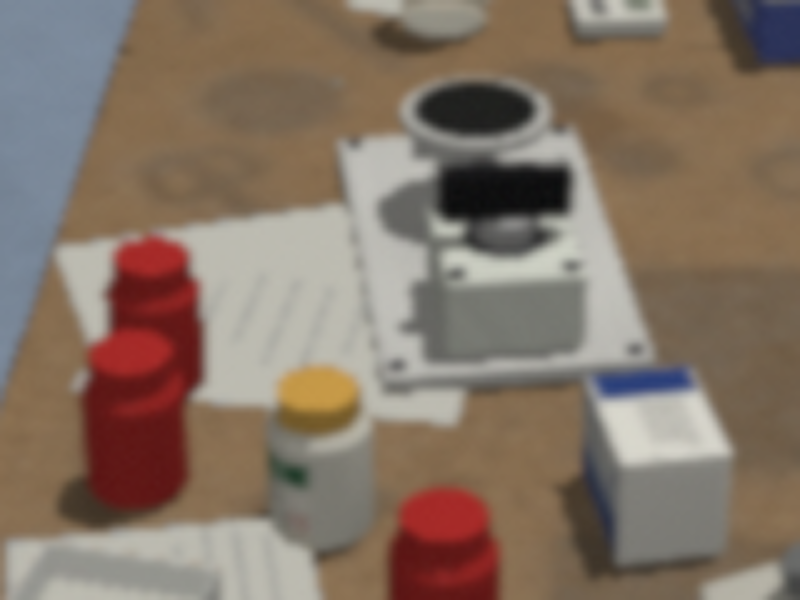

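Candidates for the pot in top view: the white pot with the amber cap at (384,258), the red look-alikes at (418,235), (455,223), (340,293) and (373,292), the orange-cap bottle at (481,250) and the low white tub at (117,277). Only (384,258), with its white body and ridged cap, fits; the crop confirms it. In the crops, the plate is at top (273,232) / side (315,222), and the knob bar at top (317,224) / side (321,234).

```bash
cat >> h.py <<'E'
from scipy.spatial.transform import Rotation as R
def dl(target,yaw=None):
    from workcell import ctrl
    s=ctrl.state();r=R.from_quat(s["tool_rot"]);M=r.as_matrix()
    d=np.asarray(target)-s["position"];cy=np.arctan2(M[1,1],M[0,1])
    print("t",s["clock"].round(2),"pos",s["position"].round(4),"yaw_y",cy.round(4),"tilt",M[:,2].round(4),"F",s["ft_force"].round(1),"T",s["torque"].round(3),"w",round(s["width"]*1000,1),"q6",s["qpos"][5].round(3))
    print("tool delta mm",(M.T@d*1000).round(1), "" if yaw is None else "turn z %.4f"%(-(yaw-cy)))
    return s
E
python3 - <<'E'
from h import *
c=load("top0.npz"); s=load("side0.npz")
P=tri([(c,273.0,231.8),(s,315.2,222.4)]);K=tri([(c,317,224.5),(s,321,234)]);C=tri([(c,384.5,257),(s,283.6,277.2)])
print("plate",P,"knobtop",K,"cap",C); d=P-K; print(np.hypot(*d[:2]),np.arctan2(-d[0],d[1]))
a=onz(c,230+283/3.3,180+101/3.3,.104);b=onz(c,230+292/3.3,180+193/3.3,.104);print(a,b,np.linalg.norm(a-b))
dl([0.495,-0.09,0.25],-1.44)
E
```

```text
plate [0.48876456 0.03251305 0.07515204] knobtop [ 0.50743552 -0.08802692  0.10267365] cap [ 0.42216066 -0.27404434  0.08331097]
0.12197741615603926 0.15367313057100881
[ 0.54430743 -0.08431042  0.104     ] [ 0.46813933 -0.09253599  0.104     ] 0.07661096134801147Traceback (most recent call last):
  File "<stdin>", line 6, in <module>
  File "h.py", line 30, in dl
    print("t",s["clock"].round(2),"pos",s["position"].round(4),"yaw_y",cy.round(4),"tilt",M[:,2].round(4),"F",s["ft_force"].round(1),"T",s["torque"].round(3),"w",round(s["width"]*1000,1),"q6",s["qpos"][5].round(3))
              ^^^^^^^^^^^^^^^^
AttributeError: 'float' object has no attribute 'round'
```

```bash
sed -i 's/s\["clock"\].round(2)/round(s["clock"],2)/' h.py; python3 - <<'E'
from h import *
dl([0.49,-0.08,0.25],-1.44)
E
```

```text
t 0.15 pos [0.2023 0.5113 0.2418] yaw_y 1.194 tilt [-4.e-04 -8.e-04 -1.e+00] F [ 0.   0.5 -0.3] T [ 0.037  0.018 -0.022] w 85.1 q6 -0.067
tool delta mm [-485.1 -443.9   -7.8] turn z 2.6340
```

Request:
{"op": "step_arm", "data": {"motion": [[[85,-40.5,-37,-0.7,0,0,0],[85,-40.5,-37,-0.7,0,0,0],[85,-40.5,-37,-0.7,0,0,0],[85,-40.5,-37,-0.7,0,0,0],[85,-40.5,-37,-0.7,0,0,0],[85,-40.5,-37,-0.7,0,0,0],[85,-40.5,-37,-0.7,0,0,0],[85,-40.5,-37,-0.7,0,0,0],[85,-40.5,-37,-0.7,0,0,0],[85,-40.5,-37,-0.7,0,0,0],[85,-40.5,-37,-0.7,0,0,0],[85,-40,-37,0,0,0,0]]]}}

```text
clock: 1.65
position: [0.4909, -0.0819, 0.25]
tool_rot: [0.187, 0.982, 0.0, 0.0]
ft_force: [1.2, 0.9, -0.1]
width: 0.0846
```

Request:
{"op": "step_arm", "data": {"motion": [[[85,0,0,0,0,0,0.18],[85,0,0,0,0,0,0.18],[85,0,0,0,0,0,0.18],[85,0,0,0,0,0,0.18],[85,0,0,0,0,0,0.18],[85,0,0,0,0,0,0.18],[85,0,0,0,0,0,0.18],[85,0,0,0,0,0,0.18],[85,0,0,0,0,0,0.18],[85,0,0,0,0,0,0.18],[85,0,0,0,0,0,0.18],[85,0,0,0,0,0,0.18]]]}}

```text
clock: 3.15
position: [0.4903, -0.08, 0.2498]
tool_rot: [0.956, 0.295, -0.0, -0.0]
ft_force: [0.5, 0.4, 0.4]
width: 0.0856
```

Request:
{"op": "step_arm", "data": {"motion": [[[85,0,0,0,0,0,0.18],[85,0,0,0,0,0,0.18],[85,0,0,0,0,0,0.1],[85,0,0,0,0,0,0]]]}}

```text
clock: 3.65
position: [0.4904, -0.0801, 0.2498]
tool_rot: [0.997, 0.073, -0.0, -0.0]
ft_force: [0.5, -0.5, -0.2]
width: 0.0852
```

```bash
python3 - <<'E'
from h import *
from workcell import ctrl
dl([0.507,-0.088,0.25],-1.42)
c=ctrl.capture("wrist");np.savez("wrist1.npz",**c);cv2.imwrite("pics/wrist1.png",c["frame"])
E
```

```text
t 3.65 pos [ 0.4904 -0.0801  0.2498] yaw_y -1.4253 tilt [-4.e-04  1.e-04 -1.e+00] F [ 0.5 -0.5 -0.2] T [ 0.062  0.017 -0.032] w 85.2 q6 1.19
tool delta mm [15.3 10.3 -0.2] turn z -0.0053
```

View pics/wrist1.png

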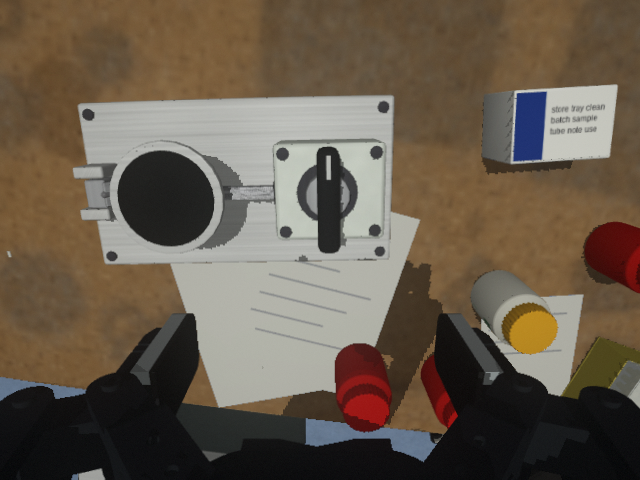

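```bash
python3 - <<'E'
from h import *
c=load("wrist1.npz"); save("pics/w1z.png",c["frame"],70,90,400,275,2.4)
E
```

```text
(no output)
```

View pics/w1z.png

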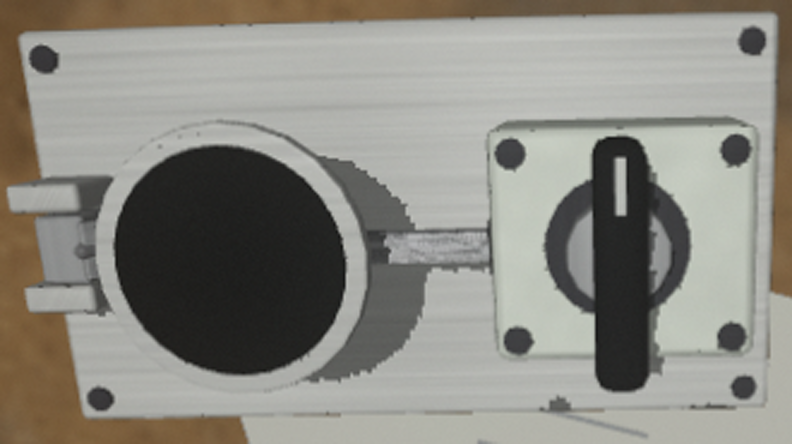

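```bash
python3 - <<'E'
from h import *
c=load("wrist1.npz"); t=load("top0.npz"); s=load("side0.npz")
f=lambda u,v:(70+u/2.4,90+v/2.4)
B=[onz(c,*f(*p),.012) for p in [(43,59),(752,40),(101,399),(743,387)]]
m=np.mean(B,0);print("base bolts",m,[b.round(4) for b in B])
yl=(B[0]+B[2]-B[1]-B[3]);yl/=np.linalg.norm(yl);yaw=np.arctan2(-yl[0],yl[1]);xl=(B[0]+B[1]-B[2]-B[3]);print("yaw",yaw,np.arctan2(xl[1],xl[0]))
Ry=np.array([[np.cos(yaw),-np.sin(yaw)],[np.sin(yaw),np.cos(yaw)]])
print("knob pred",m[:2]+Ry@[0,-.078],"plate pred",m[:2]+Ry@[0,.045])
H=[onz(c,*f(*p),.060) for p in [(510,153),(735,150),(517,341),(731,336)]];print("housing pred knob",np.mean(H,0)[:2]+Ry@[0,.002])
a=onz(c,*f(620,137),.104);b=onz(c,*f(622,390),.104);print("bar",(a+b)/2,np.linalg.norm(a-b),np.arctan2(*(a-b)[[1,0]]))
print("plate z75",onz(c,*f(230,260),.075))
print("tri plate",tri([(c,*f(230,260)),(t,273,231.8),(s,315.2,222.4)]),"tri bar",tri([(c,*f(621.5,263)),(t,317,224.5)]),tri([(c,*f(621.5,263)),(s,321,234)]))
print("depth bar",pt(c,*f(621,263)),"plate",pt(c,*f(230,260)),"hous",pt(c,*f(700,250)))
C=onz(c,530,328,.082);print("cap",C)
E
```

```text
base bolts [ 0.49550207 -0.00894008  0.012     ] [array([0.5388, 0.1287, 0.012 ]), array([ 0.5812, -0.1249,  0.012 ]), array([0.4099, 0.1067, 0.012 ]), array([ 0.4521, -0.1463,  0.012 ])]
yaw 0.16564038751271726 0.166643667715976
knob pred [ 0.50836302 -0.0858725 ] plate pred [0.48808229 0.035444  ]
housing pred knob [ 0.50831649 -0.08603612]
bar [ 0.51032639 -0.0857105   0.104     ] 0.07354891118973325 0.16189867953708692
plate z75 [0.48943973 0.0355859  0.075     ]
tri plate [0.48901514 0.03395354 0.07477813] tri bar [ 0.50867686 -0.08748219  0.08697929] [ 0.50981804 -0.08566752  0.10125733]
depth bar [ 0.51174746 -0.08548041  0.10374719] plate [0.4897257  0.03518953 0.07616371] hous [ 0.5117668  -0.11295565  0.06168681]
cap [ 0.42574038 -0.26817526  0.082     ]
```

```bash
python3 - <<'E'
from h import *
dl([0.5085,-0.086,0.086],-1.406)
E
```

```text
t 3.7 pos [ 0.4904 -0.0801  0.2498] yaw_y -1.4237 tilt [-3.e-04  1.e-04 -1.e+00] F [0.4 0.2 0. ] T [ 0.028 -0.062 -0.035] w 84.9 q6 1.188
tool delta mm [ 17.1   8.5 163.8] turn z -0.0177
```

Request:
{"op": "step_arm", "data": {"motion": [[[60,17,8.5,30,0,0,-0.018],[60,0,0,40,0,0,0],[60,0,0,40,0,0,0],[60,0,0,30,0,0,0],[60,0,0,15,0,0,0],[60,0,0,9,0,0,0],[60,0,0,0,0,0,0]]]}}

```text
clock: 4.58
position: [0.5087, -0.0861, 0.0862]
tool_rot: [0.997, 0.082, 0.0, 0.0]
ft_force: [0.4, 0.9, -0.0]
width: 0.0602
```

```bash
python3 - <<'E'
from h import *
from workcell import ctrl
dl([0.5085,-0.086,0.086],-1.406)
c=ctrl.capture("wrist");np.savez("wrist2.npz",**c);cv2.imwrite("pics/wrist2.png",c["frame"])
E
```

```text
t 4.58 pos [ 0.5087 -0.0861  0.0862] yaw_y -1.4075 tilt [ 2.e-04 -1.e-04 -1.e+00] F [ 0.4  0.9 -0. ] T [-0.013  0.     0.025] w 60.2 q6 1.169
tool delta mm [-0.1 -0.1  0.2] turn z -0.0015
```

View pics/wrist2.png

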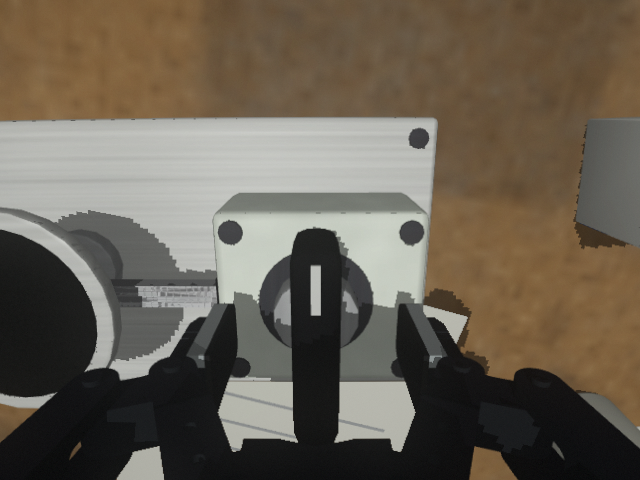

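The bar (x≈316) sits midway between the fingers (237 and 397). Next I close on it.

Request:
{"op": "step_arm", "data": {"motion": [[[0,0,0,0,0,0,0],[0,0,0,0,0,0,0],[0,0,0,0,0,0,0],[0,0,0,0,0,0,0],[0,0,0,0,0,0,0],[0,0,0,0,0,0,0]]], "squeeze": 90}}

```text
clock: 5.38
position: [0.5087, -0.0859, 0.0866]
tool_rot: [0.997, 0.081, 0.0, 0.0]
ft_force: [-3.1, 1.7, 6.7]
width: 0.0148
```

```bash
python3 - <<'E'
from h import *
dl([0.5085,-0.086,0.086],-1.406)
E
```

```text
t 5.38 pos [ 0.5087 -0.0859  0.0866] yaw_y -1.4079 tilt [ 6.e-04  0.e+00 -1.e+00] F [-3.1  1.7  6.7] T [0.34  0.387 0.076] w 14.8 q6 1.169
tool delta mm [-0.2  0.1  0.6] turn z -0.0019
```

Request:
{"op": "step_arm", "data": {"motion": [[[0,0,0,-0.5,0,0,-0.05],[0,0,0,0,0,0,-0.05],[0,0,0,0,0,0,-0.05],[0,0,0,0,0,0,-0.05],[0,0,0,0,0,0,-0.05],[0,0,0,0,0,0,-0.05]]]}}

```text
clock: 6.12
position: [0.5086, -0.0858, 0.0867]
tool_rot: [0.973, 0.23, 0.0, -0.0]
ft_force: [0.7, 0.8, -0.6]
width: 0.0149
```

```bash
python3 - <<'E'
from h import *
dl([0.5085,-0.086,0.086],-1.406+.3)
E
```

```text
t 6.12 pos [ 0.5086 -0.0858  0.0867] yaw_y -1.1066 tilt [ 4.e-04  4.e-04 -1.e+00] F [ 0.7  0.8 -0.6] T [ 0.27  -0.157 -0.02 ] w 14.9 q6 0.868
tool delta mm [-0.2  0.1  0.7] turn z -0.0006
```

Request:
{"op": "step_arm", "data": {"motion": [[[0,0,0,0,0,0,-0.05],[0,0,0,0,0,0,-0.1],[0,0,0,0,0,0,-0.13],[0,0,0,0,0,0,-0.13],[0,0,0,0,0,0,-0.13],[0,0,0,0,0,0,-0.13],[0,0,0,0,0,0,-0.13]]]}}

```text
clock: 7.0
position: [0.5085, -0.0858, 0.0867]
tool_rot: [0.806, 0.592, 0.0, -0.0]
ft_force: [-0.1, 2.5, 1.0]
width: 0.0146
```

```bash
python3 - <<'E'
from h import *
from workcell import ctrl
dl([0.5085,-0.086,0.086],-1.406+2.4)
c=ctrl.capture("wrist");cv2.imwrite("pics/wrist3.png",c["frame"])
E
```

```text
t 7.0 pos [ 0.5085 -0.0858  0.0867] yaw_y -0.3036 tilt [ 2.e-04  4.e-04 -1.e+00] F [-0.1  2.5  1. ] T [ 0.459  0.022 -0.064] w 14.6 q6 0.065
tool delta mm [-0.2  0.   0.7] turn z -1.2976
```

View pics/wrist3.png

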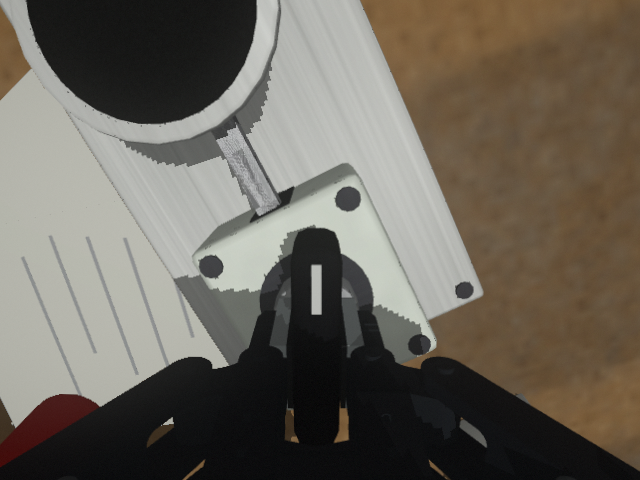

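The knob turns with the grip: the bar stays aligned between the jaws at x≈316 while the housing has rotated in view. I turn on to the stop.

Request:
{"op": "step_arm", "data": {"motion": [[[0,0,0,0,0,0,-0.15],[0,0,0,0,0,0,-0.15],[0,0,0,0,0,0,-0.15],[0,0,0,0,0,0,-0.15],[0,0,0,0,0,0,-0.15],[0,0,0,0,0,0,-0.15],[0,0,0,0,0,0,-0.13],[0,0,0,0,0,0,-0.1],[0,0,0,0,0,0,-0.07],[0,0,0,0,0,0,-0.05]]]}}

```text
clock: 8.3
position: [0.5084, -0.0858, 0.0867]
tool_rot: [0.309, 0.951, 0.0, -0.0]
ft_force: [-2.8, 2.2, 3.2]
width: 0.0145
```

```bash
python3 - <<'E'
from h import *
dl([0.5085,-0.086,0.086],-1.406+2.4)
E
```

```text
t 8.3 pos [ 0.5084 -0.0858  0.0867] yaw_y 0.9417 tilt [-3.e-04  4.e-04 -1.e+00] F [-2.8  2.2  3.2] T [ 0.563  0.363 -0.084] w 14.5 q6 -1.18
tool delta mm [-0.2 -0.1  0.7] turn z -0.0523
```

Request:
{"op": "step_arm", "data": {"motion": [[[0,0,0,0,0,0,-0.04],[0,0,0,0,0,0,-0.03],[0,0,0,0,0,0,0]]]}}

```text
clock: 8.68
position: [0.5084, -0.0858, 0.0867]
tool_rot: [0.277, 0.961, 0.0, -0.0]
ft_force: [-3.9, 4.3, 5.0]
width: 0.0147
```

```bash
python3 - <<'E'
from h import *
dl([0.5085,-0.086,0.086],-1.406+2.4)
E
```

```text
t 8.68 pos [ 0.5084 -0.0858  0.0867] yaw_y 1.0104 tilt [-3.e-04  6.e-04 -1.e+00] F [-3.9  4.3  5. ] T [ 0.809  0.618 -0.513] w 14.7 q6 -1.249
tool delta mm [-0.2 -0.1  0.7] turn z 0.0164
```

The torque rose to 0.5 N m at about 2.41 rad, so this is the stop. I release and rise.

Request:
{"op": "step_arm", "data": {"motion": [[[60,0,0,0,0,0,0],[60,0,0,0,0,0,0],[60,0,0,0,0,0,0],[60,0,0,-20,0,0,0],[60,0,0,-40,0,0,0],[60,0,0,-50,0,0,0],[70,0,0,-50,0,0,0],[70,0,0,0,0,0,0]]]}}

```text
clock: 9.68
position: [0.5096, -0.0864, 0.2502]
tool_rot: [0.276, 0.961, 0.0, 0.003]
ft_force: [0.2, 0.3, 0.4]
width: 0.0699
```

```bash
python3 - <<'E'
from h import *
from workcell import ctrl
dl([0.424,-0.271,0.25],0)
c=ctrl.capture("wrist");np.savez("wrist4.npz",**c);cv2.imwrite("pics/wrist4.png",c["frame"])
E
```

```text
t 9.68 pos [ 0.5096 -0.0864  0.2502] yaw_y 1.0119 tilt [ 0.0067 -0.0017 -1.    ] F [0.2 0.3 0.4] T [-0.002 -0.004 -0.018] w 69.9 q6 -1.251
tool delta mm [ -25.3 -202.    -0. ] turn z 1.0119
```

View pics/wrist4.png

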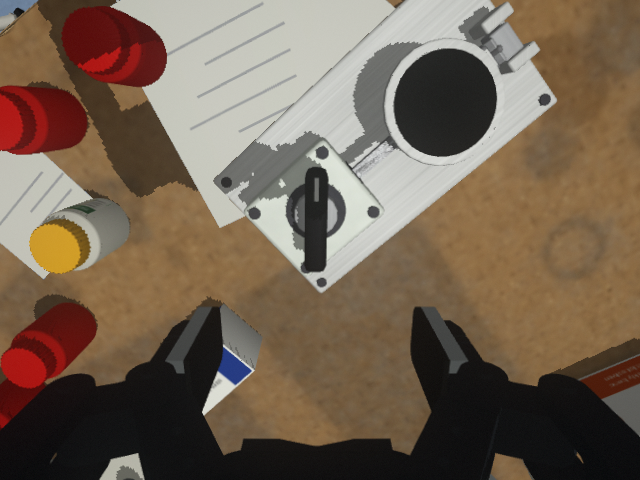

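```bash
python3 - <<'E'
from h import *
a=load("wrist1.npz");c=load("wrist4.npz");t=load("top0.npz"); s=load("side0.npz")
save("pics/w4p.png",c["frame"],0,170,160,290,5);save("pics/w1p.png",a["frame"],450,250,610,370,5)
save("pics/w4k.png",c["frame"],210,130,410,300,4)
E
```

```text
(no output)
```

View pics/w4p.png

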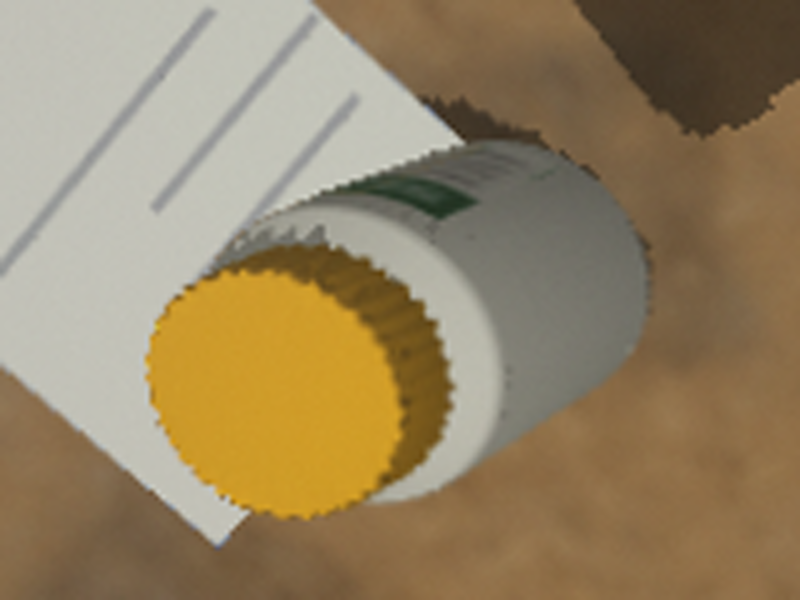

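View pics/w1p.png

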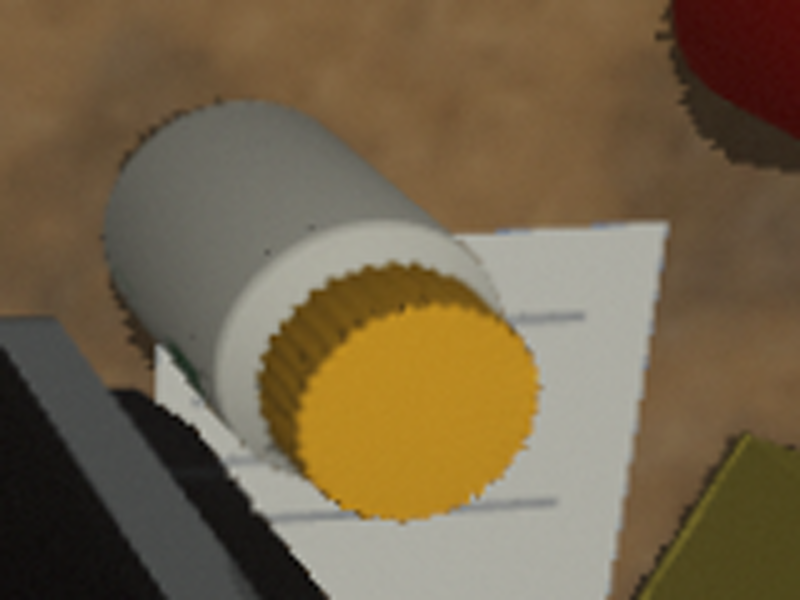

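View pics/w4k.png

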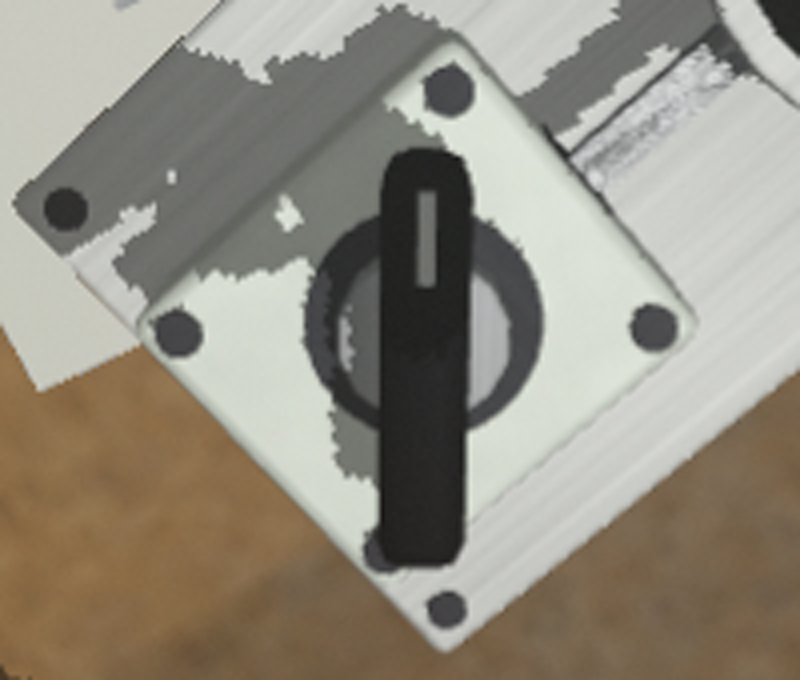

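```bash
python3 - <<'E'
from h import *
a=load("wrist1.npz");c=load("wrist4.npz");t=load("top0.npz"); s=load("side0.npz")
l=[(c,55.2,248.4),(a,533.8,332.4)]
print(tri(l),tri(l+[(t,384.5,257),(s,283.6,277.2)]),onz(c,55.2,248.4,.082),onz(a,533.8,332.4,.082))
p=onz(c,210+427/4,130+150/4,.104);q=onz(c,210+422/4,130+566/4,.104);print("bar",(p+q)/2,np.arctan2(*(p-q)[[1,0]])-.1655)
# plate second view: inlay centre
print("plate",onz(c,442,102,.075))
dl([0.424,-0.271,0.20],1.01)
E
```

```text
[ 0.42193059 -0.27271937  0.08091688] [ 0.42210619 -0.27287652  0.08178183] [ 0.42212154 -0.27122031  0.082     ] [ 0.42220841 -0.27264756  0.082     ]
bar [ 0.50725939 -0.08418268  0.104     ] 2.4053551164823173
plate [0.48667107 0.0346177  0.075     ]
t 9.72 pos [ 0.5089 -0.0862  0.2477] yaw_y 1.0119 tilt [ 2.8e-03 -8.0e-04 -1.0e+00] F [ 0.2 -0.5 -0.2] T [-0.021 -0.01  -0.026] w 70.4 q6 -1.251
tool delta mm [ -25.9 -201.7   47.6] turn z 0.0019
```

Request:
{"op": "step_arm", "data": {"motion": [[[80,-6,-51,0,0,0,0],[80,-6,-51,0,0,0,0],[80,-6,-51,12,0,0,0],[80,-6.5,-50.5,12,0,0,0],[80,0,0,12,0,0,0],[80,0,0,12,0,0,0],[80,0,0,0,0,0,0]]]}}

```text
clock: 10.6
position: [0.4214, -0.2705, 0.1972]
tool_rot: [0.275, 0.961, 0.0, -0.001]
ft_force: [-0.3, -0.4, -0.2]
width: 0.08
```

```bash
python3 - <<'E'
from h import *
from workcell import ctrl
dl([0.422,-0.272,0.037],1.01)
c=ctrl.capture("wrist");np.savez("wrist5.npz",**c);cv2.imwrite("pics/wrist5.png",c["frame"])
E
```

```text
t 10.6 pos [ 0.4214 -0.2705  0.1972] yaw_y 1.0133 tilt [-0.0018  0.0015 -1.    ] F [-0.3 -0.4 -0.2] T [-0.035 -0.049  0.007] w 80.0 q6 -1.657
tool delta mm [ -1.7  -1.1 160.2] turn z 0.0033
```

View pics/wrist5.png

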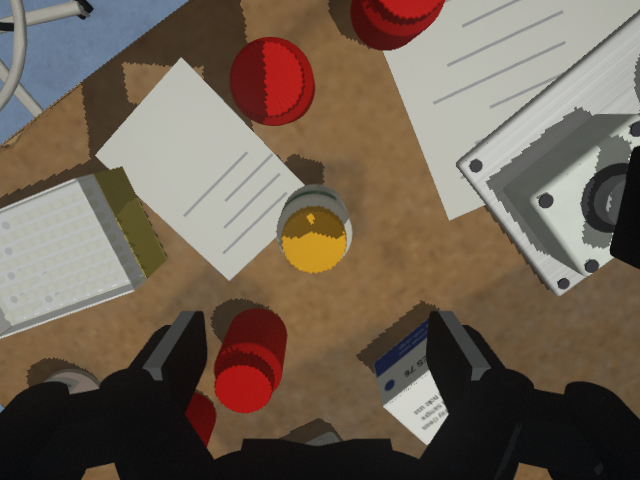

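Request:
{"op": "step_arm", "data": {"motion": [[[80,-1.7,-1.1,35,0,0,0],[80,0,0,40,0,0,0],[80,0,0,40,0,0,0],[80,0,0,25,0,0,0],[80,0,0,15,0,0,0],[80,0,0,5,0,0,0],[80,0,0,0,0,0,0]]]}}

```text
clock: 11.52
position: [0.4226, -0.2735, 0.0391]
tool_rot: [0.276, 0.961, -0.0, 0.0]
ft_force: [-0.1, -0.2, -0.3]
width: 0.0797
```

```bash
python3 - <<'E'
from h import *
from workcell import ctrl
dl([0.422,-0.272,0.037],1.01)
c=ctrl.capture("wrist");cv2.imwrite("pics/wrist6.png",c["frame"])
E
```

```text
t 11.53 pos [ 0.4226 -0.2735  0.0391] yaw_y 1.0123 tilt [ 7.e-04 -5.e-04 -1.e+00] F [-0.1 -0.2 -0.3] T [-0.035 -0.041  0.02 ] w 79.7 q6 -1.659
tool delta mm [1.3 0.9 2.1] turn z 0.0023
```

View pics/wrist6.png

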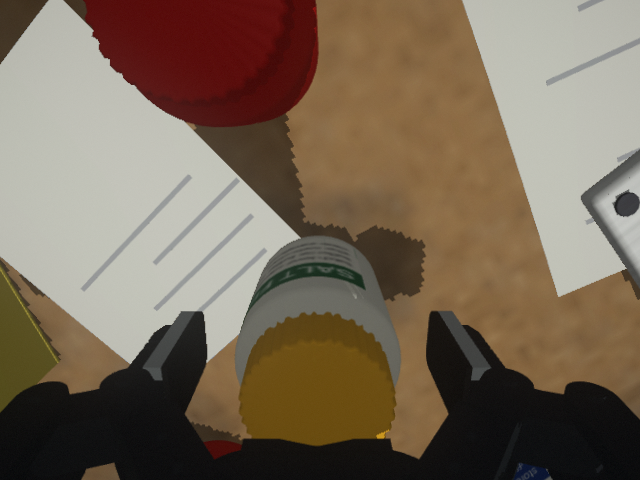

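The pot is centred between the pads (cap 239–397, fingers 205 and 428). Closing.

Request:
{"op": "step_arm", "data": {"motion": [[[30,1,0.5,0,0,0,0],[30,0,0,0,0,0,0],[30,0,0,0,0,0,0],[30,0,0,0,0,0,0],[30,0,0,0,0,0,0]]], "squeeze": 50}}

```text
clock: 12.2
position: [0.422, -0.2726, 0.0395]
tool_rot: [0.276, 0.961, -0.0, 0.001]
ft_force: [-1.4, 2.0, 8.3]
width: 0.0501
```

Request:
{"op": "step_arm", "data": {"motion": [[[30,0,0,-5,0,0,0],[30,0,0,-15,0,0,0],[30,0,0,-35,0,0,0],[30,0,0,-45,0,0,0],[30,0,0,-35,0,0,0],[30,0,0,-10,0,0,0],[30,0,0,0,0,0,0]]]}}

```text
clock: 13.08
position: [0.4215, -0.2724, 0.1835]
tool_rot: [0.276, 0.961, -0.0, 0.0]
ft_force: [-0.1, -0.7, -2.1]
width: 0.0498
```

```bash
python3 - <<'E'
from h import *
from workcell import ctrl
dl([0.488,0.035,0.165],1.01)
c=ctrl.capture("wrist");cv2.imwrite("pics/wrist7.png",c["frame"])
c=ctrl.capture("side");np.savez("side7.npz",**c);save("pics/side7.png",c["frame"],220,180,380,320,4)
E
```

```text
t 13.07 pos [ 0.4215 -0.2724  0.1835] yaw_y 1.012 tilt [ 2.e-04 -2.e-04 -1.e+00] F [-0.1 -0.7 -2.1] T [0.017 0.012 0.007] w 49.8 q6 -1.659
tool delta mm [106.6 295.9  18.4] turn z 0.0020
```

View pics/wrist7.png

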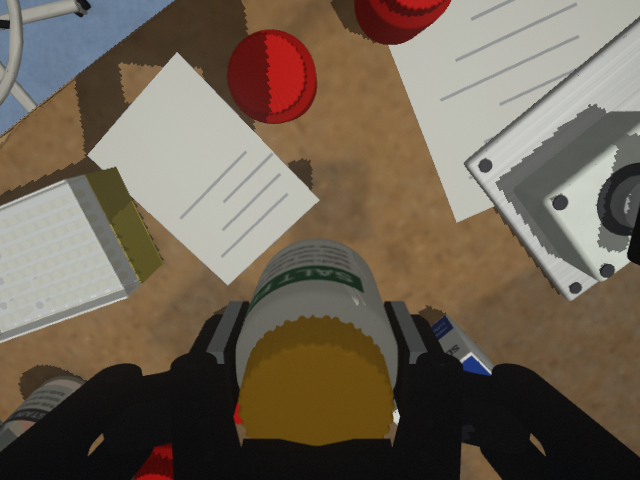

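View pics/side7.png

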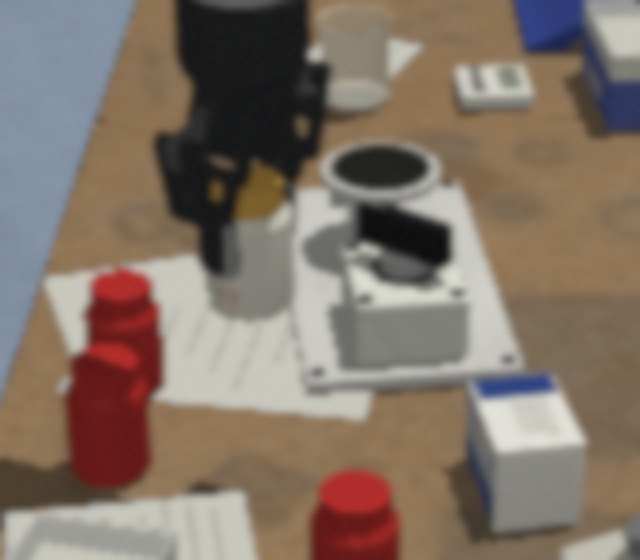

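Request:
{"op": "step_arm", "data": {"motion": [[[30,9,25,0,0,0,0],[30,17,48,0,0,0,0],[30,18,50,0,0,0,0],[30,18,50,0,0,0,0],[30,18,50,0,0,0,0],[30,16,43,0,0,0,0],[30,10.5,30,0,0,0,0],[30,0,0,0,0,0,0],[30,0,0,0,0,0,0]]]}}

```text
clock: 14.3
position: [0.4879, 0.0347, 0.1825]
tool_rot: [0.276, 0.961, -0.0, -0.001]
ft_force: [-0.0, -0.9, -1.9]
width: 0.0496
```

```bash
python3 - <<'E'
from h import *
from workcell import ctrl
dl([0.488,0.035,0.125],1.01)
c=ctrl.capture("side");np.savez("side8.npz",**c);save("pics/side8.png",c["frame"],260,130,400,270,5)
c=ctrl.capture("wrist");np.savez("wrist8.npz",**c);cv2.imwrite("pics/wrist8.png",c["frame"])
E
```

```text
t 14.3 pos [0.4879 0.0347 0.1825] yaw_y 1.0121 tilt [-1.8e-03 -1.0e-04 -1.0e+00] F [-0.  -0.9 -1.9] T [-0.017  0.012 -0.002] w 49.6 q6 -1.016
tool delta mm [-0.   0.4 57.5] turn z 0.0021
```

View pics/side8.png

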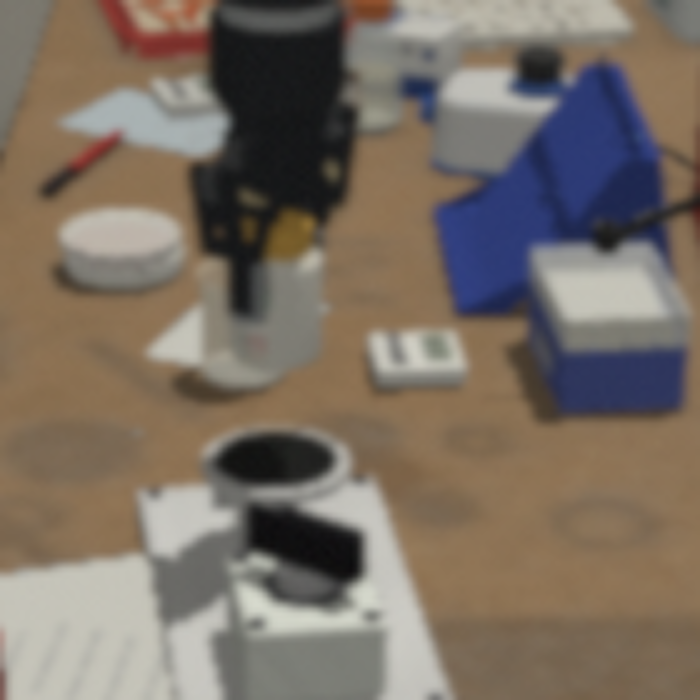

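View pics/wrist8.png

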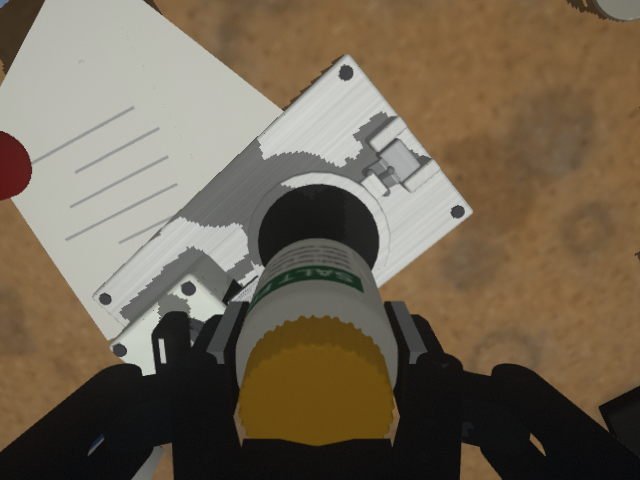

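Request:
{"op": "step_arm", "data": {"motion": [[[30,0,0,15,0,0,0],[30,0,0,25,0,0,0],[30,0,0,15,0,0,0],[30,0,0,5,0,0,0],[30,0,0,0,0,0,0],[30,0,0,0,0,0,0]]]}}

```text
clock: 15.15
position: [0.4886, 0.035, 0.1241]
tool_rot: [0.276, 0.961, 0.0, 0.001]
ft_force: [0.5, 0.0, -1.7]
width: 0.0498
```

```bash
python3 - <<'E'
from h import *
from workcell import ctrl
dl([0.488,0.035,0.114],1.01)
c=ctrl.capture("side");np.savez("side9.npz",**c);save("pics/side9.png",c["frame"],270,150,370,270,5)
c=ctrl.capture("wrist");np.savez("wrist9.npz",**c);save("pics/wrist9.png",c["frame"],170,100,490,340,2.5)
E
```

```text
t 15.15 pos [0.4886 0.035  0.1241] yaw_y 1.012 tilt [ 0.0011 -0.     -1.    ] F [ 0.5  0.  -1.7] T [-0.007 -0.001 -0.021] w 49.8 q6 -1.015
tool delta mm [ 0.5 -0.3 10.1] turn z 0.0020
```

View pics/side9.png

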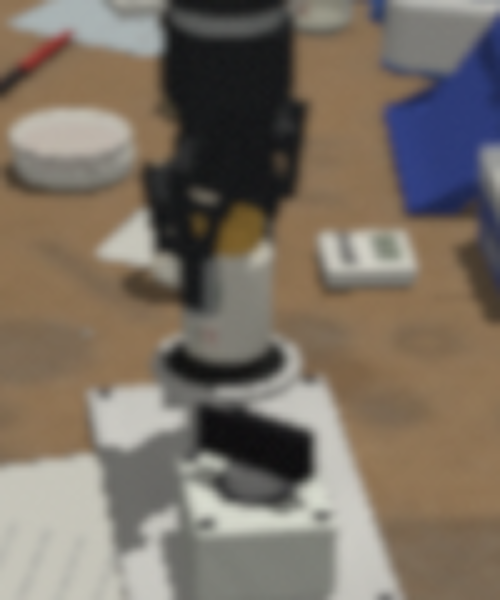

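View pics/wrist9.png

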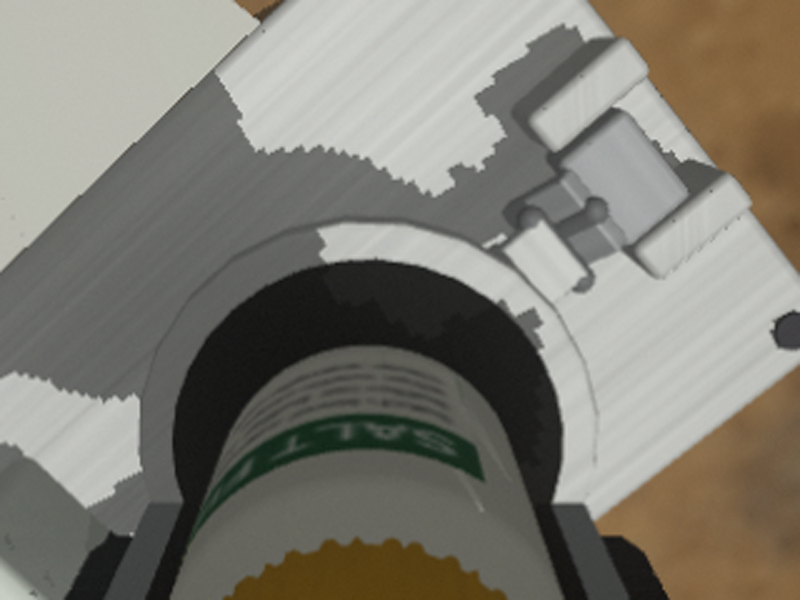

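Request:
{"op": "step_arm", "data": {"motion": [[[30,0.4,-0.3,4,0,0,0],[30,0,0,3,0,0,0],[30,0,0,2,0,0,0],[30,0,0,1.5,0,0,0],[30,0,0,1.5,0,0,0],[30,0,0,1.5,0,0,0],[30,0,0,1.5,0,0,0],[30,0,0,0,0,0,0]]]}}

```text
clock: 16.25
position: [0.4878, 0.0349, 0.1084]
tool_rot: [0.276, 0.961, -0.0, -0.0]
ft_force: [-1.5, -0.4, 0.9]
width: 0.0499
```

```bash
python3 - <<'E'
from h import *
dl([0.488,0.035,0.0873],1.01)
E
```

```text
t 16.25 pos [0.4878 0.0349 0.1084] yaw_y 1.012 tilt [-1.e-04 -0.e+00 -1.e+00] F [-1.5 -0.4  0.9] T [-0.075  0.188 -0.011] w 49.9 q6 -1.015
tool delta mm [-0.2  0.2 21.1] turn z 0.0020
```

Request:
{"op": "step_arm", "data": {"motion": [[[30,0,0,1.2,0,0,0],[30,0,0,1.2,0,0,0],[30,0,0,1.2,0,0,0],[30,0,0,1.2,0,0,0],[30,0,0,1.2,0,0,0]]]}}

```text
clock: 16.88
position: [0.488, 0.0349, 0.1031]
tool_rot: [0.276, 0.961, 0.0, 0.0]
ft_force: [-4.5, -0.3, 8.8]
width: 0.0496
```

Request:
{"op": "step_arm", "data": {"motion": [[[30,0,0,1.2,0,0,0],[30,0,0,1.2,0,0,0],[30,0,0,1.2,0,0,0],[30,0,0,1.2,0,0,0],[30,0,0,1.2,0,0,0]]]}}

```text
clock: 17.5
position: [0.4878, 0.0349, 0.0967]
tool_rot: [0.276, 0.961, 0.0, 0.0]
ft_force: [-1.9, 0.1, 3.7]
width: 0.0497
```

```bash
python3 - <<'E'
from h import *
from workcell import ctrl
dl([0.488,0.035,0.0873],1.01)
c=ctrl.capture("wrist");np.savez("wrist10.npz",**c);cv2.imwrite("pics/wrist10.png",c["frame"])
E
```

```text
t 17.5 pos [0.4878 0.0349 0.0967] yaw_y 1.012 tilt [ 3.e-04 -0.e+00 -1.e+00] F [-1.9  0.1  3.7] T [-0.039  0.369  0.012] w 49.7 q6 -1.015
tool delta mm [-0.1  0.1  9.4] turn z 0.0020
```

View pics/wrist10.png

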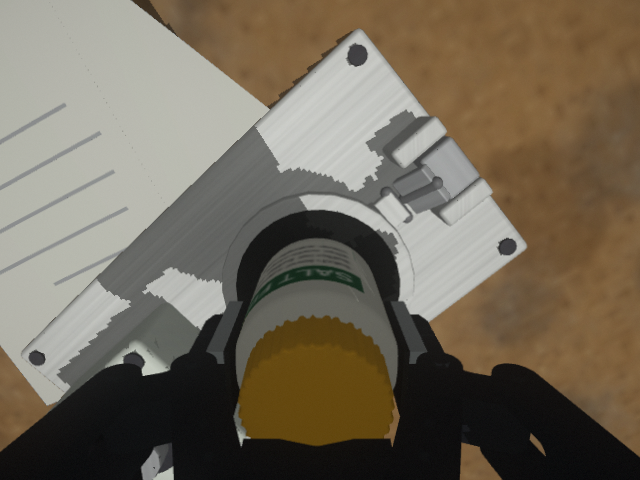

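Request:
{"op": "step_arm", "data": {"motion": [[[30,0,0,1,0,0,0],[30,0,0,1,0,0,0],[30,0,0,1,0,0,0],[30,0,0,1,0,0,0],[30,0,0,1,0,0,0],[30,0,0,1,0,0,0]]]}}

```text
clock: 18.3
position: [0.4878, 0.0349, 0.0905]
tool_rot: [0.276, 0.961, 0.0, 0.0]
ft_force: [-2.8, -0.7, 4.0]
width: 0.0501
```

Request:
{"op": "step_arm", "data": {"motion": [[[30,0,0,0.8,0,0,0],[30,0,0,0.8,0,0,0],[30,0,0,0,0,0,0]]]}}

```text
clock: 18.68
position: [0.4878, 0.0349, 0.0889]
tool_rot: [0.276, 0.961, 0.0, 0.0]
ft_force: [-1.7, -1.2, 5.5]
width: 0.0497
```

Request:
{"op": "step_arm", "data": {"motion": [[[30,0,0,0.6,0,0,0],[30,0,0,0,0,0,0]]]}}

```text
clock: 18.92
position: [0.4879, 0.0349, 0.0884]
tool_rot: [0.276, 0.961, 0.0, 0.0]
ft_force: [-2.2, 0.0, 5.2]
width: 0.05
```

Request:
{"op": "step_arm", "data": {"motion": [[[30,0,0,0.6,0,0,0],[30,0,0,0,0,0,0]]]}}

```text
clock: 19.18
position: [0.4878, 0.0349, 0.0877]
tool_rot: [0.276, 0.961, 0.0, 0.0]
ft_force: [-2.1, -0.6, 5.6]
width: 0.0495
```

Request:
{"op": "step_arm", "data": {"motion": [[[30,0,0,0.5,0,0,0],[30,0,0,0,0,0,0]]]}}

```text
clock: 19.42
position: [0.4879, 0.0349, 0.0875]
tool_rot: [0.276, 0.961, 0.0, 0.0]
ft_force: [-3.0, 0.3, 7.9]
width: 0.05
```

```bash
python3 - <<'E'
from h import *
from workcell import ctrl
dl([0.488,0.035,0.0873],1.01)
c=ctrl.capture("wrist");np.savez("wrist11.npz",**c);save("pics/wrist11.png",c["frame"],200,100,540,340,2.3)
for n in ("wrist10","wrist11"):
    c=load(n+".npz"); print(n,[pt(c,u,v).round(4) for u,v in [(300,230),(290,198),(320,200),(240,240)]])
E
```

```text
t 19.43 pos [0.4879 0.0349 0.0875] yaw_y 1.012 tilt [ 2.e-04 -0.e+00 -1.e+00] F [-3.   0.3  7.9] T [-0.089  0.499  0.044] w 50.0 q6 -1.015
tool delta mm [-0.1  0.1  0.2] turn z 0.0020
wrist10 [array([0.4613, 0.0437, 0.057 ]), array([0.4472, 0.0478, 0.0573]), array([0.4546, 0.0581, 0.0575]), array([0.4511, 0.0193, 0.0577])]
wrist11 [array([0.461 , 0.044 , 0.0494]), array([0.4472, 0.0478, 0.0482]), array([0.4546, 0.0581, 0.0486]), array([0.4513, 0.0189, 0.0474])]
```

View pics/wrist11.png

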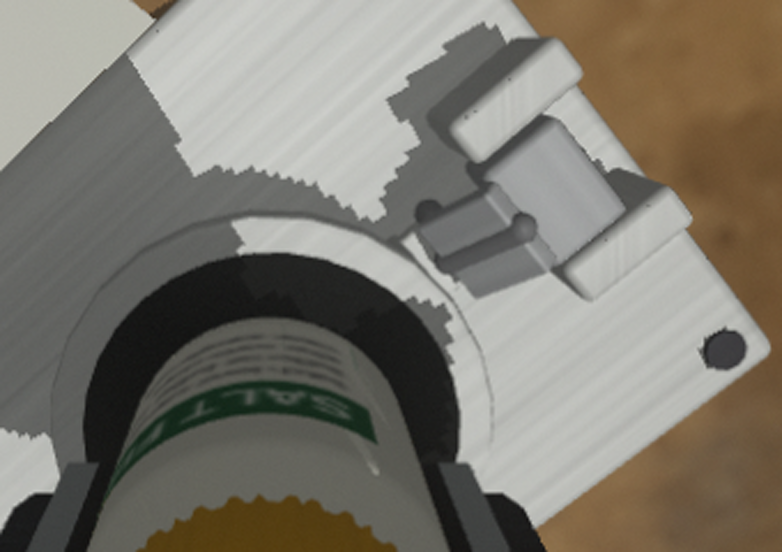

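Depth shows the plate face at about 48 mm, its bottom, and the hook has swung onto the plate edge. I ease off to see whether the catch carries the load.

Request:
{"op": "step_arm", "data": {"motion": [[[30,0,0,-1,0,0,0],[30,0,0,-1,0,0,0],[30,0,0,-1,0,0,0],[30,0,0,-0.7,0,0,0],[30,0,0,0,0,0,0]]]}}

```text
clock: 20.1
position: [0.4878, 0.0349, 0.0909]
tool_rot: [0.276, 0.961, 0.0, 0.0]
ft_force: [-1.4, -0.6, 4.2]
width: 0.0497
```

```bash
python3 - <<'E'
from h import *
dl([0.488,0.035,0.0873],1.01)
E
```

```text
t 20.1 pos [0.4878 0.0349 0.0909] yaw_y 1.012 tilt [ 1.e-04  0.e+00 -1.e+00] F [-1.4 -0.6  4.2] T [ 0.068  0.207 -0.012] w 49.7 q6 -1.015
tool delta mm [-0.1  0.1  3.6] turn z 0.0020
```

Request:
{"op": "step_arm", "data": {"motion": [[[30,0,0,-0.5,0,0,0],[30,0,0,0,0,0,0]]]}}

```text
clock: 20.35
position: [0.4878, 0.0349, 0.0914]
tool_rot: [0.276, 0.961, 0.0, 0.0]
ft_force: [-1.3, 0.8, 3.8]
width: 0.0496
```

Request:
{"op": "step_arm", "data": {"motion": [[[30,0,0,-0.5,0,0,0],[30,0,0,0,0,0,0]]]}}

```text
clock: 20.6
position: [0.4877, 0.035, 0.0917]
tool_rot: [0.276, 0.961, -0.0, -0.0]
ft_force: [-0.8, -0.1, 2.4]
width: 0.0504
```

Request:
{"op": "step_arm", "data": {"motion": [[[30,0,0,-0.5,0,0,0],[30,0,0,0,0,0,0]]]}}

```text
clock: 20.85
position: [0.4876, 0.0349, 0.0921]
tool_rot: [0.276, 0.961, -0.0, -0.0]
ft_force: [-0.7, 1.0, -1.5]
width: 0.0499
```

```bash
python3 - <<'E'
from h import *
from workcell import ctrl
dl([0.488,0.035,0.0873],1.01)
c=ctrl.capture("wrist");np.savez("wrist12.npz",**c);save("pics/wrist12.png",c["frame"],200,100,540,340,2.3)
print([pt(c,u,v).round(4) for u,v in [(300,230),(290,198),(320,200),(240,240)]])
E
```

```text
t 20.85 pos [0.4876 0.0349 0.0921] yaw_y 1.012 tilt [-6.e-04 -1.e-04 -1.e+00] F [-0.7  1.  -1.5] T [0.04  0.013 0.02 ] w 49.9 q6 -1.015
tool delta mm [-0.3  0.3  4.8] turn z 0.0020
[array([0.4606, 0.0441, 0.0544]), array([0.4469, 0.0477, 0.0521]), array([0.4541, 0.0582, 0.0538]), array([0.4507, 0.0193, 0.0534])]
```

View pics/wrist12.png

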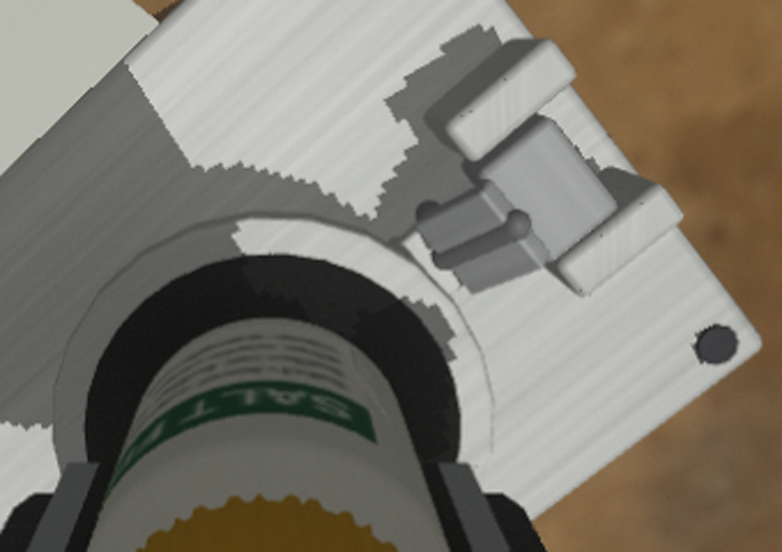

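The spring force vanished abruptly and only the pot's weight (−1.5 N) is left, so the catch holds. I lower 0.4 mm, then release.

Request:
{"op": "step_arm", "data": {"motion": [[[30,0,0,0.4,0,0,0],[30,0,0,0,0,0,0],[55,0,0,0,0,0,0],[60,0,0,0,0,0,0],[66,0,0,0,0,0,0],[72,0,0,0,0,0,0],[76,0,0,0,0,0,0],[76,0,0,0,0,0,0]]]}}

```text
clock: 21.9
position: [0.4878, 0.035, 0.092]
tool_rot: [0.276, 0.961, -0.0, -0.0]
ft_force: [0.0, -0.0, 1.0]
width: 0.0764
```

```bash
python3 - <<'E'
from h import *
from workcell import ctrl
dl([0.488,0.035,0.25],1.01)
c=ctrl.capture("wrist");np.savez("wrist13.npz",**c);cv2.imwrite("pics/wrist13.png",c["frame"])
E
```

```text
t 21.9 pos [0.4878 0.035  0.092 ] yaw_y 1.012 tilt [-0. -0. -1.] F [ 0. -0.  1.] T [-0.004  0.009 -0.029] w 76.4 q6 -1.015
tool delta mm [  -0.2    0.2 -158. ] turn z 0.0020
```

View pics/wrist13.png

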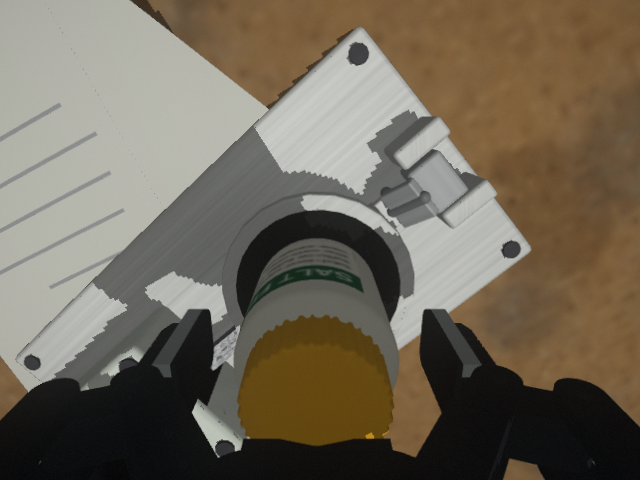

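The pot stands free and upright on the lowered plate. I rise clear.

Request:
{"op": "step_arm", "data": {"motion": [[[76,0,0,-10,0,0,0],[76,0,0,-25,0,0,0],[76,0,0,-40,0,0,0],[76,0,0,-40,0,0,0],[76,0,0,-40,0,0,0],[76,-40,0,0,0,0,0],[76,-40,0,0,0,0,0],[76,0,0,0,0,0,0]]]}}

```text
clock: 22.95
position: [0.5566, -0.0086, 0.247]
tool_rot: [0.276, 0.961, -0.0, -0.0]
ft_force: [-0.2, -0.2, 0.2]
width: 0.0758
```

```bash
python3 - <<'E'
from h import *
from workcell import ctrl
dl([0.488,0.035,0.25],1.01)
c=ctrl.capture("wrist");np.savez("wrist14.npz",**c);cv2.imwrite("pics/wrist14.png",c["frame"])
c=ctrl.capture("side");np.savez("side14.npz",**c);save("pics/side14.png",c["frame"],220,140,380,320,3.3)
c=ctrl.capture("top");np.savez("top14.npz",**c);cv2.imwrite("pics/top14.png",c["frame"])
E
```

```text
t 22.95 pos [ 0.5566 -0.0086  0.247 ] yaw_y 1.0105 tilt [-2.e-04 -1.e-04 -1.e+00] F [-0.2 -0.2  0.2] T [ 0.014  0.    -0.013] w 75.8 q6 -1.092
tool delta mm [81.3  0.5 -3. ] turn z 0.0005
```

View pics/wrist14.png

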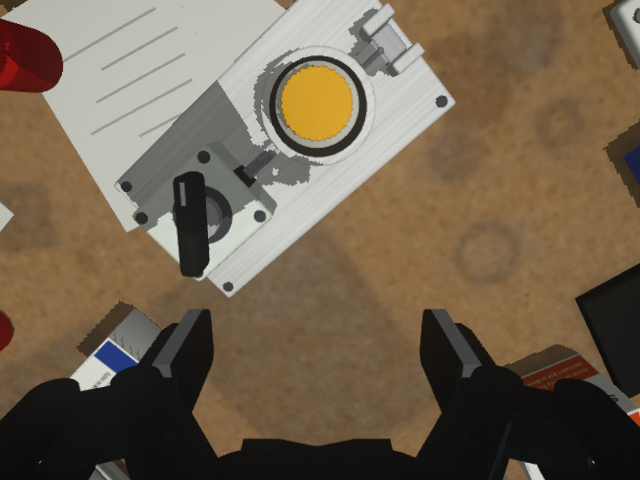

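View pics/side14.png

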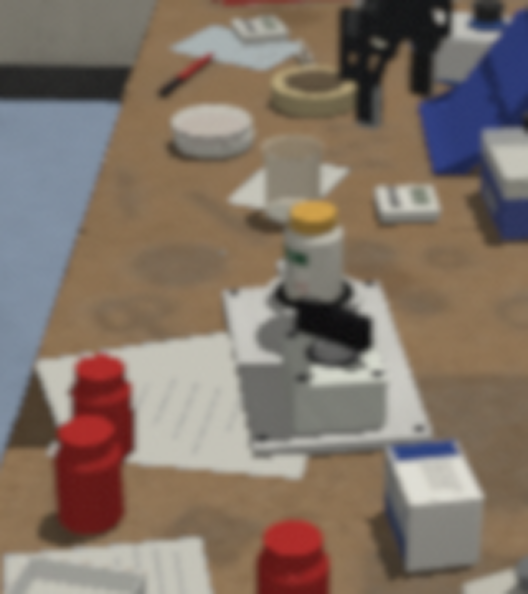

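View pics/top14.png

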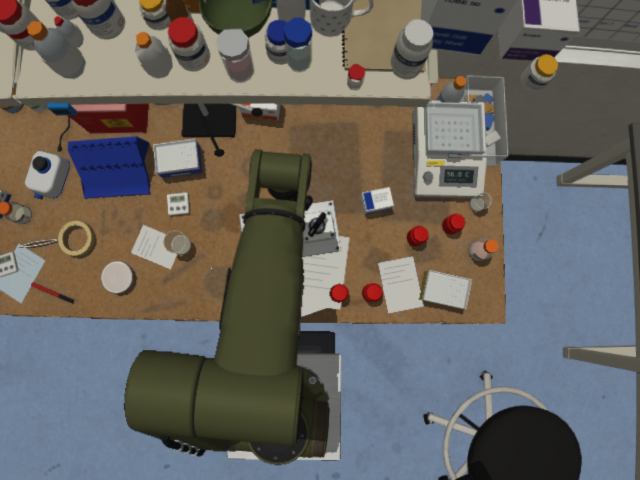

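```bash
python3 - <<'E'
from h import *
c=load("wrist14.npz")
print("cap",pt(c,317,103),onz(c,317,103,.134),"plate ring",[pt(c,u,v).round(4) for u,v in [(318,158),(371,100)]])
save("pics/w14z.png",c["frame"],110,30,400,300,2.2)
p=onz(c,189,172,.104);q=onz(c,194,275,.104);print("bar",np.arctan2(*(p-q)[[1,0]])-.1655)
E
```

```text
cap [0.4877566  0.0355166  0.13548785] [0.48771934 0.03554221 0.134     ] plate ring [array([0.5209, 0.0158, 0.0532]), array([0.5054, 0.0726, 0.0531])]
bar 2.375093530374938
```

View pics/w14z.png

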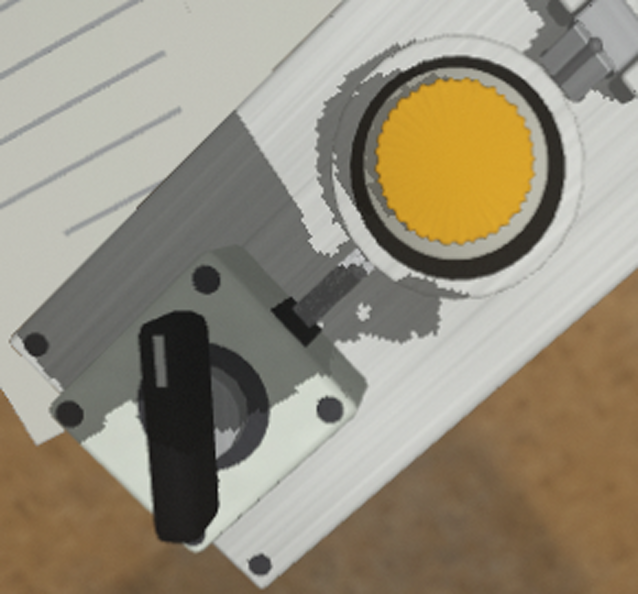

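```bash
python3 -c "
from workcell import ctrl
print(ctrl.close_job())"
```

```text
the job is handed in; nothing more can be done
None
```

I handed the job in at about 23 s of the 72 s allowed. The knob is open to its stop, and the pot is upright in the middle of the plate with the catch holding it down.

- **Knob:** I broke it loose and turned it to the stop in one grip. Torque rose to about 0.5 N m there, and the picture taken just after release gave 2.405 rad. In the last, oblique picture it measures 2.375 rad; I put the difference down to reading error and did not re-measure.
- **Pot:** I carried the white pot with the amber cap to the plate and pressed it down slowly in the grip. The highest force I read was about 9 N.
- **Catch:** When I eased off, the spring load dropped away abruptly at about 23 mm down, leaving only the pot's weight on the gripper.
- **Last checks, after letting go and backing off:** The plate's face is at 53 mm by camera depth, where 52 mm is expected. The cap is at (0.488, 0.036), within about 1 mm of the plate centre I measured.
- **Bystanders:** The beaker, carton, timer and the red look-alikes appear in the same places as at the start.

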